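# Flip the slide insert onto the warming plate

## Task

The slide insert lies upside down on the bench in front of the warming plate. Without pinching, lifting or carrying it, push it gently with the fingertips against the plate's front edge, tip it up on its long edge there and over onto the plate so that it lands slide pockets up, then push it across the plate until its long side sits squarely against the back stop. Leave everything else where it is.

Things in the scene. Friction and masses are not known exactly. Their poses are not given: they have to be found in the camera images.
- insert: Two-slide microscope stage insert, 86 x 128 mm, 10.5 mm thick, about 0.1 kg. Underside: plain blue flange plate with two windows. Other side: bright aluminium frame with two slide pockets, brass clips, orange dot. Origin at its centre, mid-thickness; x along the width, y along the length, z out of the blue underside: up at the start (upside down), down when right side up. At the start x is roughly the plate's x.
- rim (a point): Middle of the insert's long rim that faces away from the plate at the start (own -x side, 43 mm from the centre). The blue flange is 3.5 mm thick, its rim 7 to 10.5 mm above the bench at the start; the aluminium frame under it (7 mm thick) is set in 5 mm all round. With the other long side stopped by the plate, fingertips pressed on this rim at 8 to 10 N drag it up by friction (about 0.6); once it leans 20 degrees 4 N will do.
- warmer: Low warming plate, fixed. Flat black top 14 mm above the bench, with a straight upright front edge facing the robot. Origin at bench level at the foot of the front edge; x points inward over the plate, away from the robot, y along the edge to the left, z up. The black top spans x 0 to 150, y -120 to +200 mm. At its right end a white control strip 60 mm wide, 22 mm high.
- stop (a point): Middle of the foot of the back stop's face: a bright aluminium bar along the plate's whole length, 127 mm behind the front edge, standing 10 mm above the black top.
- corner1 (a point): The insert's flange corner at its own -x, +y end, 43 mm and 64 mm from the centre, at mid thickness of the flange.
- corner2 (a point): The insert's flange corner at its own -x, -y end, 43 mm and 64 mm from the centre, at mid thickness of the flange.
- corner3 (a point): The insert's flange corner at its own +x, -y end, 43 mm and 64 mm from the centre, at mid thickness of the flange.
- corner4 (a point): The insert's flange corner at its own +x, +y end, 43 mm and 64 mm from the centre, at mid thickness of the flange.
- dish: 35 mm culture dish with pink medium, 38 mm over its lid and 12.5 mm high, standing on the left end of the warming plate; origin under its centre. Leave it.
- marker: Green-capped white marker pen, 140 x 14 mm, lying on the bench to the left of the insert; origin under its middle, y along the pen. Leave it.
- bottle: Small clear bottle with blue cap, 42 mm across, 85 mm tall, to the right of the insert; origin under its centre. Leave it.
- wellplate: Lidded six-well plate, 86 x 128 x 20 mm, at the far left; origin under its centre. Leave it.
- mouse: Black computer mouse, 100 x 60 x 35 mm, on the left; origin under its centre. Leave it.
- tipbox: Red pipette tip box, 82 x 120 x 73 mm, on the right; origin under its centre. Leave it.
- tuberack: Yellow rack of capped tubes, 70 x 120 x 76 mm, on the right; origin under its centre. Leave it.
Not all that is in view belongs to the job. Of the things shaped like the insert, the blue one is meant.

How it is judged:
By the outcome, as a careful person would: the job done as asked, in the order asked, and still so for the second after the job is handed in, with the robot touching nothing.
It also fails if it takes over 72 s, if anything falls off the work surface, if the arm or the gripper's body presses on something with over 40 N, if the wrist force passes 120 N, or if a joint passes its speed limit or range.

## Robot

A 6-joint arm with a two-finger parallel gripper is mounted at the origin on the work surface. World frame = base frame: x ahead of the robot, y to its left, z up, the work surface at z = 0. Lengths are in m, angles in rad, forces in N, time in s.
With the tool pointing down it reaches from about 0.35 to 0.925 m from the base axis. Payload 6.4 kg.
Tool frame: the origin (TCP) lies at the very end of the fingers, on their centre line; the grasp point (between the pads) lies 19 mm behind it (env.grasp_offset is the distance from the TCP to the grasp point, in m); z points along the fingers, y is the line along which they close (so a half turn about z gives the same grasp; the last joint's range is limited). The gripper opens to 85 mm and grips with 20 to 120 N. Pads are 22 mm wide; open, the fingers measure 114 mm over their backs; the gripper's body (76 mm by 85 mm) begins 54 mm behind the grasp point. The pads swing forward as they close: fully open they stand 13 mm farther back than shut.
Start: joints at [1.156, 0.245, 1.558, -0, 1.339, -0.174], TCP at [0.155, 0.631, 0.231] pointing down, gripper open.
Joint ranges: [-3.13, 3.13], [-1.02, 2.26], [0.13, 2.54], [-0.95, 4.09], [0.21, 2.88], [-2.74, 2.74]. Speed limits (rad/s): [2.57, 2.57, 3.14, 3.14, 3.14, 3.14].

## Interface

Orientations are given as a unit quaternion [w, x, y, z].
In Python, from bench import sensors, camera, get_calibration, job_done, env gives the robot as it stands.
- The arm moves only by the tool move_arm, never from a script. Its argument "increments" is a list of rows, each a list of 7 numbers: the shift along the world's x, y, z in m, then the turn, a rotation vector about the world's x, y, z in rad, then the closure, from -1 (fully open) to 1 (shut), so that 0 is half open. In form: [[x, y, z, wx, wy, wz, gripper], ...]. A call has 1 to 10 rows; each row is the pose to reach, as a shift and turn from the pose commanded when the call began; what a row does not reach only later rows make up. A row lasts 1/8 s, in which the tool goes at most 62.5 mm and 10.7 degrees, less where a joint would pass 70% of its speed; a pose out of reach is approached as far as the arm can. A call with a gripper value outside its range is refused whole. The fingers move at their own pace and stop on an object; the grip force is fixed at half the most. Time passes only in rows, so rows that repeat a pose let the fingers close. It gives the time, the measured TCP pose, the force, the opening and the grip force at its end, in the units of the state.
- sensors.observe(): the state, without advancing time (a new reading comes with each control period).
- camera(name): name is "side" or "top"; returns (picture, depth): 480x640x3 uint8, red, green, blue; 480x640 float32, m along the optical axis (not along the pixel's ray), 0 where there is no reading.
- get_calibration(name): a dict with "intrinsics" (3x3 intrinsics, pixels), "R" (3x3) and "t" (3): a world point X has camera coordinates R X + t. Camera axes: x right, y down, z forward; pixel columns grow to the right and rows downward; lengths in m; the calibration is good to about 2 mm. A picture is of the moment at which its call begins. get_calibration takes no time and is no camera call.
- job_done(): hands the job in; it is judged then, once.
The state is a dict: "t": time; "joints": joint angles; "dq": joint speeds; "effort": joint torques, N m; "ee_pos": TCP position; "ee_rot": TCP orientation; "ft_force": force on the tool from outside, world axes, zero at the start; "wrist_torque": the same for the moment, N m; "opening": opening from 0.0 (shut) to 1.0 (fully open); "gripper_force": force on a finger pad.
Only numpy, scipy, OpenCV 4.12 (cv2) and the standard library are available. Lean on these libraries where they do the work, as an engineer would, in place of code of your own. Each camera call takes 0.05 s, during which the arm holds its last target. There are 200 camera calls.

## Working session

There is one attempt and no reset: what is moved stays moved. The work goes in short steps, Python scripts to look and compute and a tool call to move; the robot and the scene stay as the last step left them, time stands still between calls to the robot, and variables do not carry over. Pictures are saved under pics/ and viewed, at most 10 in all, crops included, and the job is handed in when it is done.

Besides the shell and the picture viewer there is one more tool, called after "Call:" as name([rows], argument=value, ...), one row to a line, values as JSON. move_arm: Moves the arm, as the interface text tells. Its arguments: {"type":"object","properties":{"increments":{"type":"array"}},"required":["increments"]}

```bash
mkdir -p pics; ls
python3 - <<'E'
from bench import sensors,camera,get_calibration,env
import cv2,numpy as np
s=sensors.observe();print(s)
for n in("side","top"):
    p,d=camera(n);np.savez(f"pics/{n}0.npz",p=p,d=d);cv2.imwrite(f"pics/{n}0.png",p[...,::-1])
    c=get_calibration(n);print(n,c, -c["R"].T@c["t"])
E
```

```text
pics
{'t': 0.0, 'joints': array([ 1.15590127e+00,  2.45842046e-01,  1.55906341e+00,  3.24250137e-06,
        1.33868977e+00, -1.74119711e-01]), 'dq': array([ 6.89297071e-05, -1.01256089e-03, -4.02266826e-04, -2.16530600e-03,
       -4.74434466e-04,  1.21194752e-03]), 'effort': array([-2.38473527e-03, -4.29514754e+01, -3.26119816e+01, -2.89421687e-04,
        5.28874734e-03, -1.56065113e-06]), 'ee_pos': array([0.15476564, 0.63071141, 0.23013588]), 'ee_rot': array([-2.92150638e-04,  1.20097393e-01,  9.92761610e-01, -9.57715997e-04]), 'ft_force': array([-0.70020512, -0.62039132, -0.73269325]), 'wrist_torque': array([ 0.0597174 , -0.00760951,  0.08157359]), 'gripper_force': 0.0, 'opening': 1.0011525874436937}
side {'intrinsics': array([[533.68744074,   0.        , 322.15198868],
       [  0.        , 533.68744074, 240.9022187 ],
       [  0.        ,   0.        ,   1.        ]]), 'R': array([[ 0.9552256 , -0.29583204,  0.00523959],
       [-0.17186278, -0.56917648, -0.80405306],
       [ 0.24084691,  0.76715157, -0.59453446]]), 't': array([-0.49562374,  0.15441811,  1.30191761])} [ 0.18640838 -1.05749837  0.9007921 ]
top {'intrinsics': array([[466.05674689,   0.        , 318.03385696],
       [  0.        , 466.05674689, 240.14234103],
       [  0.        ,   0.        ,   1.        ]]), 'R': array([[ 0.01581955, -0.99986723, -0.00390627],
       [-0.99244813, -0.01522665, -0.12171628],
       [ 0.12164064,  0.00580226, -0.99255725]]), 't': array([-0.00530691,  0.54921127,  1.18118794])} [ 0.40146719 -0.00379713  1.23922388]
```

View pics/top0.png

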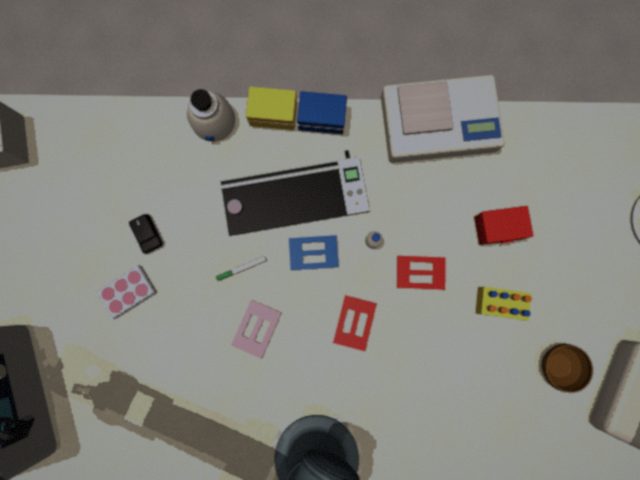

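View pics/side0.png

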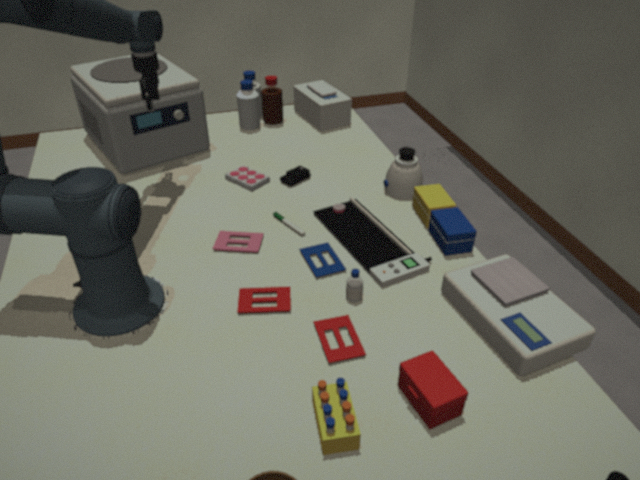

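The insert-shaped things in the top view are blue (314,253), red (421,272), red (355,323) and pink (257,329). The blue one, in front of the black plate at (285,198), fits the description. I'll confirm it in an enlarged crop while measuring.

```bash
cat > h.py <<'E'
import numpy as np,cv2
from bench import sensors,camera,get_calibration
C={n:get_calibration(n) for n in("side","top")}
def toW(n,uv,z):
    c=C[n];uv=np.atleast_2d(uv).astype(float)
    r=np.c_[uv,np.ones(len(uv))]@np.linalg.inv(c["intrinsics"]).T@c["R"]
    o=-c["R"].T@c["t"];return o+r*((z-o[2])/r[:,2])[:,None]
def toP(n,X):
    c=C[n];q=(np.atleast_2d(X)@c["R"].T+c["t"])@c["intrinsics"].T;return q[:,:2]/q[:,2:]
def depthW(n,d,uv):
    c=C[n];uv=np.atleast_2d(uv);z=d[uv[:,1],uv[:,0]]
    q=np.c_[uv,np.ones(len(uv))]@np.linalg.inv(c["intrinsics"]).T*z[:,None]
    return (q-c["t"])@c["R"]
def mask(hsv,lo,hi,box):
    m=cv2.inRange(hsv,lo,hi);k=np.zeros_like(m);x0,y0,x1,y1=box;k[y0:y1,x0:x1]=m[y0:y1,x0:x1]
    n,l,s,_=cv2.connectedComponentsWithStats(k);return (l==1+s[1:,4].argmax()).astype(np.uint8)
E
python3 - <<'E'
from h import *
for n,bi,bp in(("top",(270,220,360,285),(200,140,375,250)),("side",(290,230,355,285),(300,185,440,285))):
    f=np.load(f"pics/{n}0.npz");p,d=f["p"],f["d"];hsv=cv2.cvtColor(p,cv2.COLOR_RGB2HSV)
    m=mask(hsv,(100,110,40),(125,255,255),bi)
    ct=max(cv2.findContours(m,0,1)[0],key=cv2.contourArea)[:,0]
    vu=np.argwhere(m)[:,::-1];w=depthW(n,d,vu);print(n,"insert z",np.median(w[:,2]))
    W=toW(n,ct,.0105)[:,:2].astype(np.float32);r=cv2.minAreaRect(W*1000);print(r,cv2.boxPoints(r))
    m=mask(hsv,(0,0,0),(180,255,60),bp)
    vu=np.argwhere(m)[:,::-1];w=depthW(n,d,vu);print("plate z",np.median(w[:,2]))
    ct=max(cv2.findContours(m,0,1)[0],key=cv2.contourArea)[:,0]
    r=cv2.minAreaRect((toW(n,ct,.014)[:,:2]*1000).astype(np.float32));print(r,cv2.boxPoints(r))
    if n=="top": cv2.imwrite("pics/crop.png",cv2.resize(p[140:280,205:395,::-1],None,fx=4,fy=4,interpolation=2))
E
```

```text
top insert z 0.011847989338739984
((519.7014770507812, 15.521469116210938), (81.25121307373047, 123.18506622314453), 4.599728584289551) [[474.26733  73.6577 ]
 [484.14612 -49.13063]
 [565.1356  -42.61476]
 [555.25684  80.17357]]
plate z 0.014975254197154137
((653.8515625, 96.04780578613281), (126.88349151611328, 315.68218994140625), 10.845897674560547) [[561.8424  239.13165]
 [621.2438  -70.91147]
 [745.8607  -47.03604]
 [686.45935 263.00708]]
side insert z 0.011168368986268176
((521.5543823242188, 12.993579864501953), (80.45845794677734, 123.07665252685547), 4.211522102355957) [[476.9145    71.411354]
 [485.95306  -51.332962]
 [566.1943   -45.424194]
 [557.1557    77.32012 ]]
plate z 0.014560109146829172
((656.3279418945312, 91.68640899658203), (135.50938415527344, 320.50775146484375), 10.659577369689941) [[560.09973 236.64206]
 [619.38513 -78.33487]
 [752.55615 -53.26924]
 [693.27075 261.7077 ]]
```

View pics/crop.png

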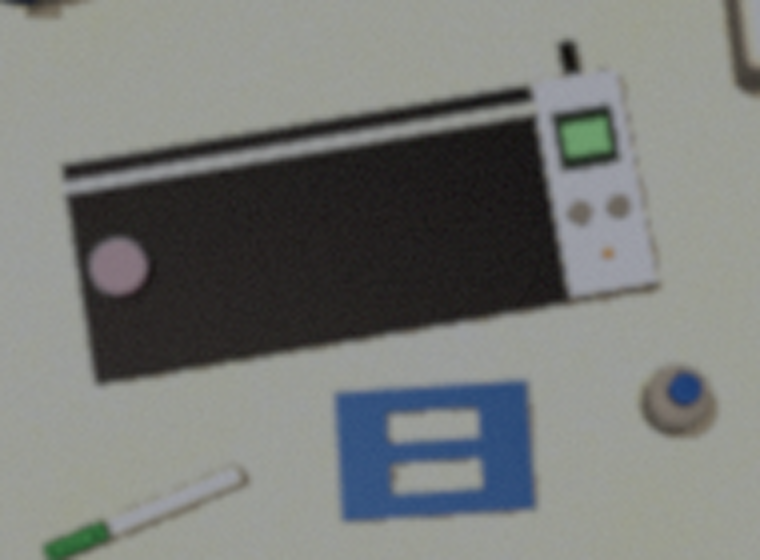

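The crop confirms it: the blue flange with two windows at crop (435,450) lies in front of the black plate, whose front edge runs (100,382)–(568,300). The bottle is clear on the right at (680,400) and the pen on the left. The plate's yaw is about 10.8° and the insert's about 4.4°. I'll approach behind the rim with the fingers open along the edge, giving two fingertip contacts.

Call:
move_arm([
  [0.03, -0.06, 0, 0, 0, 0.05, -1],
  [0.058, -0.12, 0, 0, 0, 0.1, -1],
  [0.085, -0.175, 0, 0, 0, 0.15, -1],
  [0.11, -0.23, 0, 0, 0, 0.2, -1],
  [0.14, -0.29, 0, 0, 0, 0.25, -1],
  [0.17, -0.35, 0, 0, 0, 0.3, -1],
  [0.2, -0.41, 0, 0, 0, 0.35, -1],
  [0.225, -0.47, 0, 0, 0, 0.4, -1],
  [0.255, -0.53, 0, 0, 0, 0.428, -1],
  [0.28, -0.585, 0, 0, 0, 0.428, -1],
])

```text
t: 1.35
ee_pos: [0.4254, 0.0657, 0.2312]
ee_rot: [0.0, -0.093, 0.996, 0.0]
ft_force: [0.5, 0.3, 0.2]
opening: 0.999
gripper_force: 0.0
```

Call:
move_arm([
  [0.011, -0.046, -0.04, 0, 0, 0, -1],
  [0.011, -0.046, -0.1, 0, 0, 0, -1],
  [0.011, -0.046, -0.16, 0, 0, 0, -1],
  [0.011, -0.046, -0.19, 0, 0, 0, -1],
  [0.011, -0.046, -0.19, 0, 0, 0, -1],
])

```text
t: 1.98
ee_pos: [0.4335, 0.0222, 0.0389]
ee_rot: [-0.003, -0.093, 0.996, 0.001]
ft_force: [-0.9, -0.2, -1.1]
opening: 1.0
gripper_force: 0.0
```

Call:
move_arm([
  [0.005, -0.024, 0, 0, 0, 0, -1],
  [0.005, -0.024, -0.02, 0, 0, 0, -1],
  [0.005, -0.024, -0.027, 0, 0, 0, -1],
  [0.005, -0.024, -0.027, 0, 0, 0, -1],
])

```text
t: 2.48
ee_pos: [0.4414, -0.0022, 0.0149]
ee_rot: [0.0, -0.094, 0.996, -0.0]
ft_force: [0.3, -0.2, -0.5]
opening: 0.999
gripper_force: 0.0
```

Run:
```python
from h import *
s=sensors.observe();print(s["t"],s["ee_pos"],s["ft_force"],toP("side",s["ee_pos"]))
p,d=camera("side");u,v=toP("side",s["ee_pos"])[0].astype(int)
cv2.imwrite("pics/s1.png",cv2.resize(p[v-70:v+50,u-60:u+100,::-1],None,fx=5,fy=5,interpolation=2))
# depth: lowest finger points near tips
uv=np.array([(x,y) for y in range(v-60,v+40) for x in range(u-60,u+60)])
w=depthW("side",d,uv);nh=np.array([.982,.188]);t=w[:,:2]@[-.188,.982]+.084;n=w[:,:2]@nh-s["ee_pos"][:2]@nh
for lo,hi in((-.065,-.035),(.035,.065)):
    k=(t>lo)&(t<hi)&(abs(n)<.014)&(w[:,2]>.006)&(w[:,2]<.06);print(k.sum(),np.percentile(w[k,2],[1,5,50])if k.any() else 0,np.percentile(n[k],[2,98]) if k.any() else 0)
```

```text
2.475 [ 0.44136731 -0.0021736   0.01491736] [ 0.27182931 -0.18340983 -0.4930091 ] [[294.16438717 266.79318692]]
72 [0.0210361  0.02954948 0.04764804] [-0.01018039  0.01248341]
75 [0.02952791 0.03189686 0.04399331] [-0.00906393  0.01258808]
```

View pics/s1.png

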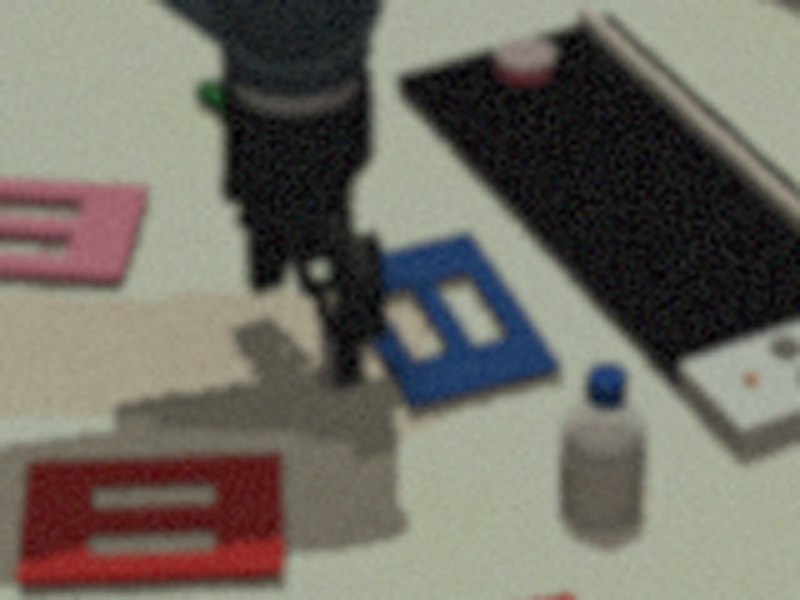

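The picture shows the right fingertip at crop (345,380), behind the near rim of the blue insert, with the bottle (605,450) clear. The open tips sit about 13 mm above the TCP, so I lower further, checking for contact.

Call:
move_arm([
  [0, 0, -0.01, 0, 0, 0, -1],
  [0, 0, -0.018, 0, 0, 0, -1],
  [0, 0, -0.021, 0, 0, 0, -1],
  [0, 0, -0.021, 0, 0, 0, -1],
])

```text
t: 3.02
ee_pos: [0.4407, -0.0022, -0.0071]
ee_rot: [-0.0, -0.093, 0.996, 0.0]
ft_force: [0.6, 0.0, 1.2]
opening: 0.999
gripper_force: 0.0
```

Call:
move_arm([
  [0, 0, -0.002, 0, 0, 0, -1],
  [0, 0, -0.003, 0, 0, 0, -1],
  [0, 0, -0.003, 0, 0, 0, -1],
])

```text
t: 3.4
ee_pos: [0.4411, -0.0023, -0.0097]
ee_rot: [0.0, -0.093, 0.996, -0.0]
ft_force: [0.1, 0.9, 0.8]
opening: 1.002
gripper_force: 0.0
```

Call:
move_arm([
  [0.006, 0.001, 0, 0, 0, 0, -1],
  [0.012, 0.002, 0, 0, 0, 0, -1],
  [0.018, 0.0034, 0, 0, 0, 0, -1],
  [0.023, 0.0044, 0, 0, 0, 0, -1],
  [0.028, 0.0054, 0, 0, 0, 0, -1],
  [0.033, 0.0063, 0, 0, 0, 0, -1],
  [0.038, 0.0073, 0, 0, 0, 0, -1],
  [0.043, 0.0083, 0, 0, 0, 0, -1],
  [0.048, 0.0093, 0, 0, 0, 0, -1],
  [0.053, 0.0102, 0, 0, 0, 0, -1],
])

```text
t: 4.65
ee_pos: [0.4944, 0.0081, -0.0098]
ee_rot: [0.0, -0.093, 0.996, 0.0]
ft_force: [-1.2, 0.3, -0.6]
opening: 0.996
gripper_force: 0.5
```

Run:
```python
from h import *
s=sensors.observe();print(s["t"],s["ee_pos"],s["ft_force"])
p,d=camera("side");np.savez("pics/s2.npz",p=p,d=d);u,v=toP("side",s["ee_pos"])[0].astype(int)
cv2.imwrite("pics/s2.png",cv2.resize(p[v-70:v+50,u-60:u+100,::-1],None,fx=5,fy=5,interpolation=2))
```

```text
4.65 [ 0.49438187  0.00805213 -0.00976251] [-1.224279    0.25019386 -0.56116424]
```

View pics/s2.png

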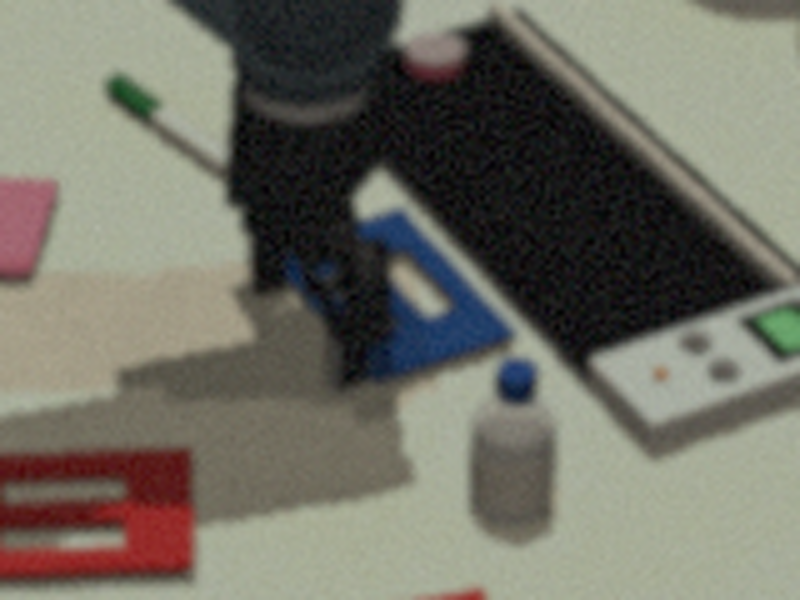

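The insert (crop 430,280) is being pushed square to the edge and a small gap remains. I continue slowly and watch the force.

Call:
move_arm([
  [0.002, 0.0004, 0, 0, 0, 0, -1],
  [0.004, 0.0008, 0, 0, 0, 0, -1],
  [0.006, 0.0011, 0, 0, 0, 0, -1],
  [0.007, 0.0013, 0, 0, 0, 0, -1],
  [0.008, 0.0015, 0, 0, 0, 0, -1],
  [0.009, 0.0017, 0, 0, 0, 0, -1],
])

```text
t: 5.45
ee_pos: [0.5031, 0.0096, -0.0097]
ee_rot: [-0.0, -0.093, 0.996, 0.0]
ft_force: [-1.8, -0.8, 1.5]
opening: 1.004
gripper_force: 0.8
```

Call:
move_arm([
  [0.001, 0.0002, 0, 0, 0, 0, -1],
  [0.002, 0.0004, 0, 0, 0, 0, -1],
  [0.003, 0.0006, 0, 0, 0, 0, -1],
])

```text
t: 5.82
ee_pos: [0.5061, 0.0102, -0.0097]
ee_rot: [-0.0, -0.093, 0.996, 0.0]
ft_force: [-0.7, 0.3, 1.2]
opening: 0.999
gripper_force: 0.7
```

Call:
move_arm([
  [0.001, 0.0002, 0, 0, 0, 0, -1],
  [0.002, 0.0004, 0, 0, 0, 0, -1],
  [0.003, 0.0006, 0, 0, 0, 0, -1],
])

```text
t: 6.2
ee_pos: [0.5089, 0.0108, -0.0098]
ee_rot: [-0.0, -0.094, 0.996, -0.0]
ft_force: [-3.5, -1.7, 3.1]
opening: 1.002
gripper_force: 2.1
```

Call:
move_arm([
  [0.0007, 0.0001, 0, 0, 0, 0, -1],
  [0.0007, 0.0001, 0, 0, 0, 0, -1],
])

```text
t: 6.45
ee_pos: [0.5089, 0.0108, -0.0098]
ee_rot: [-0.001, -0.094, 0.996, 0.0]
ft_force: [-5.0, -1.0, 4.8]
opening: 1.0
gripper_force: 2.9
```

Call:
move_arm([
  [0.001, 0.0002, 0.0005, 0, 0, 0, -1],
  [0.0014, 0.0003, 0.001, 0, 0, 0, -1],
])

```text
t: 6.7
ee_pos: [0.509, 0.0108, -0.0096]
ee_rot: [-0.003, -0.094, 0.996, -0.0]
ft_force: [-7.2, -5.1, -1.4]
opening: 1.001
gripper_force: 3.8
```

Call:
move_arm([
  [0.0003, 0, 0.001, 0, 0, 0, -1],
  [0.0005, 0.0001, 0.002, 0, 0, 0, -1],
  [0.0006, 0.0001, 0.003, 0, 0, 0, -1],
])

```text
t: 7.08
ee_pos: [0.509, 0.0109, -0.0071]
ee_rot: [-0.003, -0.094, 0.996, -0.0]
ft_force: [-6.7, -5.0, -1.2]
opening: 1.001
gripper_force: 4.0
```

Fz is only about -1 N, well below the slip limit, so the rim is coming up. I continue along the arc.

Call:
move_arm([
  [0.0002, 0, 0.002, 0, 0, 0, -1],
  [0.0003, 0.0001, 0.004, 0, 0, 0, -1],
  [0.0005, 0.0001, 0.006, 0, 0, 0, -1],
  [0.0007, 0.0001, 0.008, 0, 0, 0, -1],
])

```text
t: 7.58
ee_pos: [0.5095, 0.011, 0.0008]
ee_rot: [-0.004, -0.094, 0.996, -0.0]
ft_force: [-8.1, -5.4, -0.2]
opening: 1.003
gripper_force: 4.3
```

Run:
```python
from h import *
s=sensors.observe();print(s["t"],s["ee_pos"],s["ft_force"])
p,d=camera("side");np.savez("pics/s3.npz",p=p,d=d);u,v=toP("side",s["ee_pos"])[0].astype(int)
cv2.imwrite("pics/s3.png",cv2.resize(p[v-60:v+40,u-30:u+80,::-1],None,fx=6,fy=6,interpolation=2))
```

```text
7.575 [0.50945856 0.01097922 0.00083105] [-8.09884337 -5.38258189 -0.16643831]
```

View pics/s3.png

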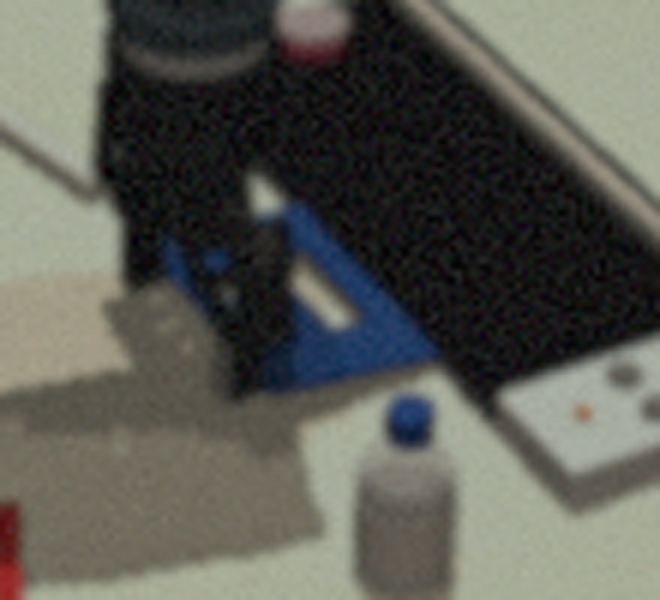

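It is flush against the edge, with the rim at crop (270,385) seemingly raised. I'll check the tilt from depth rather than use another picture.

```bash
cat >> h.py <<'E'
NH=np.array([.982,.188,0]);TH=np.array([-.188,.982,0])
def plane(n="side",f=None):
    p,d=camera(n) if f is None else f
    hsv=cv2.cvtColor(p,cv2.COLOR_RGB2HSV);m=cv2.inRange(hsv,(100,110,30),(125,255,255))
    vu=np.argwhere(m>0)[:,::-1];w=depthW(n,d,vu);a=np.c_[w@NH,w@TH,w[:,2]]
    k=(a[:,0]>.48)&(a[:,0]<.72)&(a[:,1]>-.155)&(a[:,1]<-.01)&(d[vu[:,1],vu[:,0]]>0)&(a[:,2]<.13);a=a[k]
    if len(a)<10: print("few",len(a));return
    c=a.mean(0);nv=np.linalg.svd(a-c)[2][2];nv*=np.sign(nv[0]) or 1
    print(n,len(a),"centre",c.round(4),"normal",nv.round(3),"tilt deg",np.degrees(np.arctan2(nv[0],nv[2])).round(1))
    print(" n,t,z 2-98%",np.percentile(a,[2,98],axis=0).round(4).tolist());return a
E
python3 - <<'E'
from h import *
f=np.load("pics/s3.npz");plane("side",(f["p"],f["d"]));plane("top")
E
```

```text
side 425 centre [ 0.5644 -0.1002  0.02  ] normal [0.427 0.029 0.904] tilt deg 25.3
 n,t,z 2-98% [[0.4918, -0.1445, 0.0087], [0.601, -0.0242, 0.0869]]
top 251 centre [ 0.5859 -0.0998  0.0133] normal [0.043 0.002 0.999] tilt deg 2.5
 n,t,z 2-98% [[0.5655, -0.1384, 0.0084], [0.5966, -0.0177, 0.0184]]
```

```bash
cat >> h.py <<'E'
def tilt(a):
    from scipy.optimize import least_squares
    r=least_squares(lambda q:(a[:,2]-q[0]-q[1]*(a[:,0]-.595)-q[2]*(a[:,1]+.084))*1e3,[.01,0,0],loss="cauchy",f_scale=2)
    print(" z at edge %.4f, tilt %.1f deg, side slope %.3f"%(r.x[0],-np.degrees(np.arctan(r.x[1])),r.x[2]))
E
python3 - <<'E'
from h import *
f=np.load("pics/s3.npz");tilt(plane("side",(f["p"],f["d"])));tilt(plane("top"))
f=np.load("pics/side0.npz");a=plane("side",(f["p"],f["d"]))
E
```

```text
side 425 centre [ 0.5644 -0.1002  0.02  ] normal [0.427 0.029 0.904] tilt deg 25.3
 n,t,z 2-98% [[0.4918, -0.1445, 0.0087], [0.601, -0.0242, 0.0869]]
 z at edge 0.0119, tilt 7.0 deg, side slope -0.001
top 251 centre [ 0.5859 -0.0999  0.0131] normal [0.083 0.005 0.997] tilt deg 4.7
 n,t,z 2-98% [[0.5655, -0.1383, 0.0069], [0.597, -0.0176, 0.0183]]
 z at edge 0.0126, tilt 3.4 deg, side slope -0.007
side 532 centre [ 0.5185 -0.0866  0.0111] normal [0.008 0.005 1.   ] tilt deg 0.5
 n,t,z 2-98% [[0.4811, -0.147, 0.0073], [0.556, -0.0258, 0.0151]]
```

Tilt is 7°, as the 10.6 mm lift predicts, so there is no slip. I continue to 20°.

Call:
move_arm([
  [0.0002, 0, 0.002, 0, 0, 0, -1],
  [0.0006, 0.0001, 0.0045, 0, 0, 0, -1],
  [0.001, 0.0002, 0.007, 0, 0, 0, -1],
  [0.0017, 0.0003, 0.01, 0, 0, 0, -1],
  [0.0025, 0.0005, 0.0135, 0, 0, 0, -1],
  [0.0036, 0.0007, 0.0168, 0, 0, 0, -1],
])

```text
t: 8.48
ee_pos: [0.5128, 0.0117, 0.0177]
ee_rot: [-0.004, -0.094, 0.996, -0.0]
ft_force: [-9.9, -4.6, 3.2]
opening: 1.0
gripper_force: 5.3
```

Call:
move_arm([
  [0.0005, 0.0001, 0.003, 0, 0, 0, -1],
  [0.0018, 0.0003, 0.0063, 0, 0, 0, -1],
  [0.0034, 0.0007, 0.0093, 0, 0, 0, -1],
  [0.005, 0.001, 0.0123, 0, 0, 0, -1],
  [0.0068, 0.0013, 0.0151, 0, 0, 0, -1],
  [0.0086, 0.0016, 0.0179, 0, 0, 0, -1],
])

```text
t: 9.22
ee_pos: [0.5208, 0.0131, 0.0359]
ee_rot: [-0.005, -0.094, 0.996, -0.0]
ft_force: [-14.8, -7.0, 8.0]
opening: 0.998
gripper_force: 7.7
```

Run:
```python
from h import *
tilt(plane("side"));tilt(plane("top"))
```

```text
side 239 centre [ 0.5643 -0.1049  0.0363] normal [0.634 0.035 0.772] tilt deg 39.4
 n,t,z 2-98% [[0.5038, -0.1439, 0.0101], [0.6021, -0.0369, 0.111]]
 z at edge 0.0149, tilt 32.0 deg, side slope -0.003
top 25 centre [ 0.5929 -0.1294  0.0153] normal [ 0.971 -0.238  0.03 ] tilt deg 88.2
 n,t,z 2-98% [[0.5877, -0.1381, 0.0084], [0.5968, -0.1178, 0.02]]
 z at edge 0.0184, tilt 13.4 deg, side slope 0.073
```

Tilt is 32° but the press has grown to 16 N, so I ease it off a little.

Call:
move_arm([
  [-0.0008, -0.0002, 0, 0, 0, 0, -1],
  [-0.0015, -0.0003, 0, 0, 0, 0, -1],
])

```text
t: 9.57
ee_pos: [0.5208, 0.0131, 0.0362]
ee_rot: [-0.003, -0.094, 0.996, -0.0]
ft_force: [-8.5, -3.8, 4.6]
opening: 1.0
gripper_force: 4.3
```

Call:
move_arm([
  [0.0008, 0.0002, 0.0025, 0, 0, 0, -1],
  [0.0024, 0.0005, 0.0049, 0, 0, 0, -1],
  [0.0042, 0.0008, 0.0073, 0, 0, 0, -1],
  [0.006, 0.0011, 0.0096, 0, 0, 0, -1],
  [0.0078, 0.0015, 0.0118, 0, 0, 0, -1],
  [0.0097, 0.0018, 0.014, 0, 0, 0, -1],
])

```text
t: 10.32
ee_pos: [0.5332, 0.0153, 0.0512]
ee_rot: [0.0, -0.093, 0.996, -0.0]
ft_force: [-0.2, 0.6, 0.4]
opening: 1.002
gripper_force: 0.0
```

Run:
```python
from h import *
tilt(plane("side"))
```

```text
side 534 centre [ 0.5497 -0.089   0.0125] normal [0.074 0.057 0.996] tilt deg 4.2
 n,t,z 2-98% [[0.5104, -0.1409, 0.0073], [0.5934, -0.0217, 0.0166]]
 z at edge 0.0109, tilt 0.2 deg, side slope -0.001
```

The rim was lost around 35–40° and the insert fell back flat at the edge (centre n≈0.55), unharmed. I back off behind it and retry with lower tips and a more even press.

Call:
move_arm([
  [-0.015, -0.003, 0, 0, 0, 0, -1],
  [-0.03, -0.006, 0, 0, 0, 0, -1],
  [-0.041, -0.0078, 0, 0, 0, 0, -1],
  [-0.041, -0.0078, -0.02, 0, 0, 0, -1],
  [-0.041, -0.0078, -0.04, 0, 0, 0, -1],
  [-0.041, -0.0078, -0.055, 0, 0, 0, -1],
  [-0.041, -0.0078, -0.061, 0, 0, 0, -1],
  [-0.041, -0.0078, -0.063, 0, 0, 0, -1],
  [-0.041, -0.0078, -0.063, 0, 0, 0, -1],
])

```text
t: 11.5
ee_pos: [0.4923, 0.0074, -0.0116]
ee_rot: [0.0, -0.093, 0.996, -0.0]
ft_force: [-0.0, -0.6, 0.2]
opening: 0.999
gripper_force: 0.0
```

Run:
```python
from h import *
for n,b in(("side",(300,220,360,285)),("top",(270,200,350,270))):
    p,d=camera(n);hsv=cv2.cvtColor(p,cv2.COLOR_RGB2HSV);m=mask(hsv,(100,110,30),(125,255,255),b)
    ct=max(cv2.findContours(m,0,1)[0],key=cv2.contourArea)[:,0];r=cv2.minAreaRect((toW(n,ct,.0105)[:,:2]*1000).astype(np.float32));q=cv2.boxPoints(r)
    print(n,r,(q@NH[:2]).round(1),(q@TH[:2]).round(1))
s=sensors.observe();print(s["ee_pos"],s["ft_force"])
# face height of right fingertip in side depth
p,d=camera("side");e=s["ee_pos"];u,v=toP("side",e)[0].astype(int)
uv=np.array([(x,y) for y in range(v-60,v+50) for x in range(u-40,u+70)]);w=depthW("side",d,uv);g=p[uv[:,1],uv[:,0]].max(1)
N=w@NH-e@NH;T=w@TH-e@TH;k=(abs(N)<.013)&(T<-.035)&(T>-.065)&(w[:,2]>-.01)&(w[:,2]<.04)&(g<60)
print(k.sum(),np.sort(w[k,2])[:8])
```

```text
side ((559.4152221679688, 26.47567367553711), (85.58674621582031, 124.54759216308594), 9.36685562133789) [513.1 510.  595.5 598.7] [ -15.8 -140.3 -142.5  -18. ]
top ((572.7077026367188, 29.66806411743164), (49.71150588989258, 124.56179809570312), 4.721235752105713) [549.9 536.6 586.1 599.3] [ -14.  -137.8 -143.1  -19.3]
[ 0.49238586  0.00733351 -0.01146348] [-0.25433346  0.37689414 -0.17990741]
56 [0.00246524 0.00409183 0.00598769 0.00836549 0.01154716 0.01158809
 0.01369878 0.01390635]
```

Call:
move_arm([
  [0.003, 0.0006, 0, 0, 0, 0, -1],
  [0.006, 0.0011, 0, 0, 0, 0, -1],
  [0.009, 0.0017, 0, 0, 0, 0, -1],
  [0.012, 0.0023, 0, 0, 0, 0, -1],
  [0.014, 0.0027, 0, 0, 0, 0, -1],
  [0.016, 0.003, 0, 0, 0, 0, -1],
  [0.017, 0.0032, 0, 0, 0, 0, -1],
])

```text
t: 12.52
ee_pos: [0.5089, 0.0107, -0.0121]
ee_rot: [-0.0, -0.094, 0.996, 0.0]
ft_force: [-2.6, -0.8, 0.6]
opening: 1.001
gripper_force: 1.4
```

Call:
move_arm([
  [0.0008, 0.0002, 0, 0, 0, 0, -1],
  [0.0014, 0.0003, 0, 0, 0, 0, -1],
])

```text
t: 12.78
ee_pos: [0.509, 0.0107, -0.0122]
ee_rot: [-0.002, -0.094, 0.996, -0.0]
ft_force: [-8.7, -3.4, 6.9]
opening: 1.005
gripper_force: 4.3
```

Call:
move_arm([
  [0, 0, 0.0015, 0, 0, 0, -1],
  [0.0001, 0, 0.004, 0, 0, 0, -1],
  [0.0003, 0, 0.0065, 0, 0, 0, -1],
  [0.0005, 0.0001, 0.009, 0, 0, 0, -1],
  [0.0008, 0.0001, 0.012, 0, 0, 0, -1],
  [0.0012, 0.0002, 0.015, 0, 0, 0, -1],
  [0.0017, 0.0003, 0.018, 0, 0, 0, -1],
  [0.0023, 0.0004, 0.021, 0, 0, 0, -1],
])

```text
t: 13.78
ee_pos: [0.511, 0.0111, 0.0083]
ee_rot: [-0.002, -0.094, 0.996, 0.0]
ft_force: [-5.7, -4.3, 0.5]
opening: 1.0
gripper_force: 3.1
```

Call:
move_arm([
  [0.0004, 0.0001, 0.0027, 0, 0, 0, -1],
  [0.001, 0.0002, 0.0054, 0, 0, 0, -1],
  [0.0017, 0.0003, 0.008, 0, 0, 0, -1],
  [0.0027, 0.0005, 0.0107, 0, 0, 0, -1],
  [0.0037, 0.0007, 0.0133, 0, 0, 0, -1],
  [0.0047, 0.0009, 0.016, 0, 0, 0, -1],
])

```text
t: 14.52
ee_pos: [0.5161, 0.0121, 0.0246]
ee_rot: [-0.002, -0.094, 0.996, -0.0]
ft_force: [-6.0, -2.9, 2.2]
opening: 1.0
gripper_force: 2.8
```

```bash
sed -i 's/tilt(a):/tilt(a,E=.598):/; s/-.595)/-E)/' h.py
python3 - <<'E'
from h import *
tilt(plane("side"))
E
```

```text
side 308 centre [ 0.5647 -0.1019  0.0317] normal [0.602 0.031 0.798] tilt deg 37.0
 n,t,z 2-98% [[0.4972, -0.1423, 0.0104], [0.6014, -0.0272, 0.1093]]
 z at edge 0.0128, tilt 25.1 deg, side slope 0.002
```

25° with a 6.7 N press. Now I lean the fingers tips-forward, turning about the contact line while following the arc, so the pad faces carry the rim upward.

Call:
move_arm([
  [0.0016, 0.0003, 0.0014, 0.008, -0.043, 0, -1],
  [0.0032, 0.0006, 0.0027, 0.016, -0.086, 0, -1],
  [0.0049, 0.0009, 0.004, 0.024, -0.128, 0, -1],
  [0.0066, 0.0013, 0.0052, 0.033, -0.171, 0, -1],
])

```text
t: 15.08
ee_pos: [0.5229, 0.0134, 0.0299]
ee_rot: [0.086, -0.093, 0.992, 0.008]
ft_force: [-5.4, -3.7, 2.1]
opening: 1.002
gripper_force: 2.8
```

Run:
```python
from h import *
tilt(plane("side"))
```

```text
side 270 centre [ 0.5713 -0.1019  0.0301] normal [ 0.628 -0.032  0.778] tilt deg 38.9
 n,t,z 2-98% [[0.4964, -0.1435, 0.0098], [0.6023, -0.0197, 0.1102]]
 z at edge 0.0131, tilt 30.4 deg, side slope 0.004
```

Call:
move_arm([
  [0.0018, 0.0003, 0.0015, 0.008, -0.043, 0, -1],
  [0.0036, 0.0007, 0.0029, 0.016, -0.086, 0, -1],
  [0.0054, 0.001, 0.0043, 0.024, -0.128, 0, -1],
  [0.0073, 0.0014, 0.0055, 0.033, -0.171, 0, -1],
])

```text
t: 15.62
ee_pos: [0.5318, 0.0149, 0.0362]
ee_rot: [0.174, -0.092, 0.98, 0.017]
ft_force: [0.3, 0.5, -1.0]
opening: 1.001
gripper_force: 0.2
```

Run:
```python
from h import *
tilt(plane("side"))
```

```text
side 201 centre [ 0.5723 -0.1022  0.0288] normal [ 0.676 -0.006  0.737] tilt deg 42.5
 n,t,z 2-98% [[0.5317, -0.146, 0.0073], [0.5984, -0.0288, 0.061]]
 z at edge 0.0078, tilt 38.9 deg, side slope 0.001
```

Call:
move_arm([
  [0.0024, 0.0005, 0.0013, 0.008, -0.043, 0, -1],
  [0.0048, 0.0009, 0.0026, 0.016, -0.086, 0, -1],
  [0.0073, 0.0014, 0.0039, 0.024, -0.128, 0, -1],
  [0.0097, 0.0019, 0.0052, 0.033, -0.171, 0, -1],
])

```text
t: 16.18
ee_pos: [0.5415, 0.0168, 0.0414]
ee_rot: [0.258, -0.09, 0.962, 0.025]
ft_force: [0.3, 0.2, 0.5]
opening: 1.002
gripper_force: 0.3
```

```bash
cat >> h.py <<'E'
def rel(th,edge=.598):
    s=sensors.observe();e=s["ee_pos"];th=np.radians(th);c,q=np.cos(th),np.sin(th)
    K=np.array([edge*1e3-86*c-3.5*q,max(7*c+81*q,86*q)]);T=np.array([e@NH,e[2]])*1e3
    w,x,y,z=s["ee_rot"];zt=np.array([2*(x*z+w*y),2*(y*z-w*x),1-2*(x*x+y*y)]);ph=np.arctan2(zt@NH,-zt[2])
    f=np.array([np.cos(ph),np.sin(ph)]);up=np.array([-f[1],f[0]]);d=K-T-11*f-13*up
    print("phi %.1f TCP %s K %s; rim ahead of face %.1f, above tip %.1f"%(np.degrees(ph),T.round(1),K.round(1),d@f,d@up))
E
python3 - <<'E'
from h import *
tilt(plane("side"))
for t in(42,45,48):rel(t)
E
```

```text
side 174 centre [ 0.5695 -0.0964  0.0359] normal [0.742 0.    0.67 ] tilt deg 47.9
 n,t,z 2-98% [[0.5137, -0.1445, 0.0074], [0.5982, -0.0314, 0.1091]]
 z at edge 0.0073, tilt 44.9 deg, side slope -0.002
phi 30.0 TCP [534.2  40.8] K [531.7  59.4]; rim ahead of face -3.8, above tip 4.3
phi 30.0 TCP [534.2  40.8] K [534.7  62.2]; rim ahead of face 0.1, above tip 5.3
phi 30.0 TCP [534.2  40.8] K [537.9  64.9]; rim ahead of face 4.2, above tip 6.0
```

The model matches: rim on the pad, about 5 mm above the tip, at 45°. I continue to 65°.

Call:
move_arm([
  [0.0026, 0.0005, 0.0022, 0, 0, 0, -1],
  [0.0053, 0.001, 0.0042, 0, 0, 0, -1],
  [0.0081, 0.0015, 0.0062, 0, 0, 0, -1],
  [0.011, 0.0021, 0.0081, 0, 0, 0, -1],
  [0.014, 0.0027, 0.0101, 0, 0, 0, -1],
  [0.0171, 0.0033, 0.0119, 0, 0, 0, -1],
  [0.0203, 0.0039, 0.0136, 0, 0, 0, -1],
  [0.0235, 0.0045, 0.0152, 0, 0, 0, -1],
])

```text
t: 17.23
ee_pos: [0.565, 0.0213, 0.0569]
ee_rot: [0.258, -0.09, 0.962, 0.025]
ft_force: [-5.0, -0.8, 6.3]
opening: 0.998
gripper_force: 4.5
```

Run:
```python
from h import *
tilt(plane("side"))
for t in(60,65,70):rel(t)
```

```text
side 20 centre [ 0.5866 -0.1128  0.053 ] normal [0.498 0.298 0.815] tilt deg 31.4
 n,t,z 2-98% [[0.5562, -0.1425, 0.0113], [0.6762, -0.041, 0.0883]]
 z at edge 0.0187, tilt 5.2 deg, side slope -0.075
phi 30.0 TCP [559.4  57.3] K [552.   74.5]; rim ahead of face -8.8, above tip 5.6
phi 30.0 TCP [559.4  57.3] K [558.5  77.9]; rim ahead of face -1.5, above tip 5.3
phi 30.0 TCP [559.4  57.3] K [565.3  80.8]; rim ahead of face 5.9, above tip 4.4
```

Call:
move_arm([
  [0, 0, 0.001, 0, 0, 0, -1],
  [0.0015, 0.0003, 0.0027, 0, 0, 0, -1],
  [0.004, 0.0008, 0.004, 0, 0, 0, -1],
  [0.0067, 0.0013, 0.0049, 0, 0, 0, -1],
  [0.01, 0.0019, 0.0061, 0, 0, 0, -1],
  [0.0136, 0.0026, 0.0072, 0, 0, 0, -1],
])

```text
t: 18.02
ee_pos: [0.5784, 0.0239, 0.0635]
ee_rot: [0.257, -0.09, 0.962, 0.025]
ft_force: [-0.5, -0.7, 2.0]
opening: 0.997
gripper_force: 0.8
```

Run:
```python
from h import *
s=sensors.observe();p,d=camera("side");u,v=toP("side",s["ee_pos"])[0].astype(int)
for t in(70,75,80):rel(t)
cv2.imwrite("pics/s4.png",cv2.resize(p[v-60:v+50,u-50:u+80,::-1],None,fx=5,fy=5,interpolation=2))
```

```text
phi 30.0 TCP [573.   63.9] K [565.3  80.8]; rim ahead of face -9.2, above tip 5.5
phi 30.0 TCP [573.   63.9] K [572.4  83.1]; rim ahead of face -2.0, above tip 3.9
phi 30.0 TCP [573.   63.9] K [579.6  84.7]; rim ahead of face 5.1, above tip 1.7
```

View pics/s4.png

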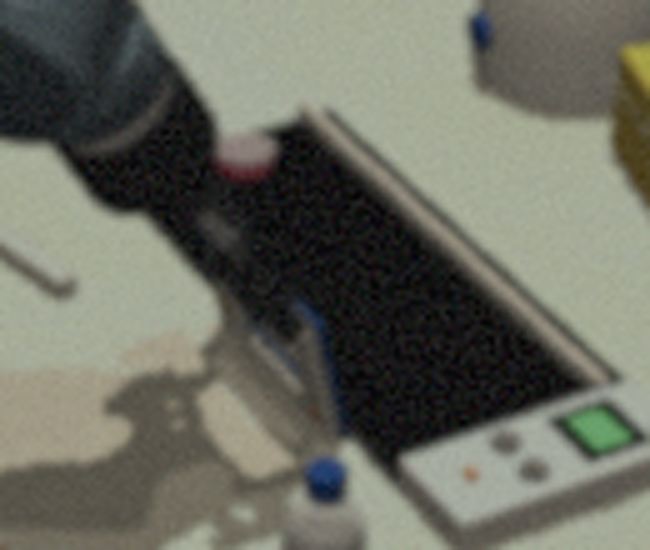

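The insert stands at about 76°: blue rim at crop (305,310), foot at the plate edge (340,430). I push on gently past vertical.

Call:
move_arm([
  [0.003, 0.0006, 0.0007, 0, 0, 0, -1],
  [0.006, 0.0011, 0.0013, 0, 0, 0, -1],
  [0.009, 0.0017, 0.0018, 0, 0, 0, -1],
  [0.012, 0.0023, 0.0022, 0, 0, 0, -1],
  [0.015, 0.0029, 0.0025, 0, 0, 0, -1],
  [0.018, 0.0034, 0.0026, 0, 0, 0, -1],
  [0.021, 0.004, 0.0026, 0, 0, 0, -1],
  [0.024, 0.0046, 0.0026, 0, 0, 0, -1],
])

```text
t: 19.08
ee_pos: [0.604, 0.0285, 0.0681]
ee_rot: [0.259, -0.09, 0.961, 0.025]
ft_force: [-1.9, 1.6, 10.0]
opening: 1.002
gripper_force: 4.4
```

```bash
cat >> h.py <<'E'
def prof():
    # depth profile near the insert, middle strips, by n
    for n in("side","top"):
        p,d=camera(n);vu=np.argwhere(d>0)[:,::-1];w=depthW(n,d,vu);a=np.c_[w@NH,w@TH,w[:,2]]
        for lo,hi in((-.145,-.125),(-.04,-.022)):
            k=(a[:,1]>lo)&(a[:,1]<hi);print(n,lo,[(b,round(float(np.median(a[k&(abs(a[:,0]-b/1e3)<.005),2])*1e3),1)) for b in range(570,740,10) if (k&(abs(a[:,0]-b/1e3)<.005)).sum()>2])
E
python3 - <<'E'
from h import *
for t in(80,85,90):rel(t)
prof()
E
```

```text
phi 30.2 TCP [598.5  68.1] K [579.6  84.7]; rim ahead of face -18.9, above tip 10.9
phi 30.2 TCP [598.5  68.1] K [587.   85.7]; rim ahead of face -12.0, above tip 8.0
phi 30.2 TCP [598.5  68.1] K [594.5  86. ]; rim ahead of face -5.4, above tip 4.5
side -0.145 [(570, 2.5), (580, 84.5), (590, 32.4), (600, 49.4), (610, 15.5), (620, 15.1), (630, 14.7), (640, 15.0), (650, 14.6), (660, 15.1), (670, 15.4), (680, 14.7), (690, 13.7), (700, 14.0), (710, 14.5), (720, 15.2), (730, 23.2)]
side -0.04 [(570, 0.8), (580, 1.5), (590, 24.1), (600, 33.4), (660, 14.6), (670, 15.6), (680, 14.7), (690, 16.0), (700, 14.3), (710, 15.0), (720, 14.8), (730, 20.3)]
top -0.145 [(570, 131.4), (580, 114.3), (590, 93.2), (600, 84.2), (620, 14.6), (630, 15.4), (640, 13.9), (650, 15.3), (660, 14.0), (670, 14.8), (680, 15.2), (690, 14.0), (700, 15.9), (710, 14.5), (720, 17.2), (730, 23.1)]
top -0.04 [(570, 131.8), (580, 117.1), (590, 81.0), (600, 84.3), (620, 14.3), (630, 15.6), (640, 16.4), (650, 15.3), (660, 15.2), (670, 16.3), (680, 14.7), (690, 15.7), (700, 14.9), (710, 16.0), (720, 17.5), (730, 25.5)]
```

Call:
move_arm([
  [0, 0, 0.0015, 0, 0, 0, -1],
  [0.001, 0.0002, 0.0028, 0, 0, 0, -1],
  [0.0035, 0.0007, 0.0031, 0, 0, 0, -1],
  [0.006, 0.0011, 0.0032, 0, 0, 0, -1],
  [0.0085, 0.0016, 0.0032, 0, 0, 0, -1],
  [0.011, 0.0021, 0.0032, 0, 0, 0, -1],
  [0.0135, 0.0026, 0.0032, 0, 0, 0, -1],
  [0.016, 0.0031, 0.0032, 0, 0, 0, -1],
])

```text
t: 20.18
ee_pos: [0.6181, 0.0317, 0.069]
ee_rot: [0.257, -0.09, 0.962, 0.025]
ft_force: [0.6, 0.1, -0.5]
opening: 0.998
gripper_force: 0.0
```

Run:
```python
from h import *
prof()
```

```text
side -0.145 [(570, 4.2), (580, 2.5), (590, 16.9), (600, 39.2), (610, 62.9), (620, 68.3), (630, 14.8), (640, 14.8), (650, 14.5), (660, 14.6), (670, 14.9), (680, 13.7), (690, 14.3), (700, 14.6), (710, 14.6), (720, 15.0), (730, 21.2)]
side -0.04 [(570, 0.7), (580, 1.9), (590, 14.9), (600, 45.3), (610, 54.9), (640, 14.7), (650, 13.4), (680, 14.9), (690, 15.5), (700, 14.8), (710, 14.3), (720, 15.0), (730, 22.5)]
top -0.145 [(570, 122.5), (580, 130.8), (590, 129.8), (600, 101.1), (610, 84.1), (630, 15.3), (640, 15.0), (650, 14.5), (660, 15.2), (670, 16.0), (680, 14.6), (690, 14.8), (700, 15.3), (710, 15.2), (720, 16.9), (730, 24.0)]
top -0.04 [(570, 160.0), (580, 128.4), (590, 130.9), (600, 81.6), (610, 82.7), (620, 81.9), (630, 15.7), (640, 14.8), (650, 14.4), (660, 15.4), (670, 14.9), (680, 15.3), (690, 15.1), (700, 14.0), (710, 15.1), (720, 17.1), (730, 23.8)]
```

Call:
move_arm([
  [0.003, 0.0006, 0, 0, 0, 0, -1],
  [0.006, 0.0011, 0, 0, 0, 0, -1],
  [0.009, 0.0017, -0.001, 0, 0, 0, -1],
  [0.009, 0.0017, -0.001, 0, 0, 0, -1],
])

```text
t: 20.78
ee_pos: [0.6271, 0.0334, 0.068]
ee_rot: [0.257, -0.09, 0.962, 0.025]
ft_force: [-0.3, -0.6, -0.0]
opening: 1.0
gripper_force: 0.0
```

Run:
```python
from h import *
prof()
```

```text
side -0.145 [(570, 162.5), (580, 18.5), (590, 17.3), (600, 21.1), (610, 27.4), (620, 24.1), (630, 21.5), (640, 18.9), (650, 21.5), (660, 17.9), (670, 15.3), (680, 14.7), (690, 14.2), (700, 15.1), (710, 15.6), (720, 15.3), (730, 22.0)]
side -0.04 [(570, 2.2), (580, 17.2), (590, 25.6), (600, 24.7), (610, 24.1), (620, 24.5), (630, 24.9), (640, 24.2), (650, 23.2), (690, 15.2), (700, 14.3), (710, 13.7), (720, 15.0), (730, 21.7)]
top -0.145 [(570, 160.5), (580, 120.9), (590, 129.6), (600, 126.5), (610, 103.9), (620, 28.2), (630, 24.2), (640, 24.9), (650, 21.9), (660, 15.5), (670, 15.7), (680, 14.6), (690, 14.5), (700, 15.0), (710, 14.8), (720, 16.9), (730, 24.5)]
top -0.04 [(570, 170.8), (580, 154.5), (590, 128.8), (600, 127.5), (610, 100.0), (620, 26.7), (630, 27.1), (640, 26.0), (650, 24.7), (660, 15.2), (670, 14.8), (680, 14.3), (690, 14.9), (700, 14.8), (710, 15.9), (720, 15.7), (730, 23.8)]
```

The insert now lies flat on the plate, top at 24.5 mm, from n≈577 to 663. I retreat, straighten the tool and come down behind it.

Call:
move_arm([
  [-0.02, -0.0038, 0.005, -0.025, 0.13, 0, -1],
  [-0.04, -0.0077, 0.005, -0.05, 0.26, 0, -1],
  [-0.06, -0.0115, 0.005, -0.075, 0.39, 0, -1],
  [-0.0757, -0.0145, 0.005, -0.0985, 0.5146, 0, -1],
  [-0.0757, -0.0145, 0, -0.0985, 0.5146, 0, -1],
  [-0.0757, -0.0145, 0, -0.0985, 0.5146, 0, -1],
])

```text
t: 21.62
ee_pos: [0.5506, 0.019, 0.0671]
ee_rot: [-0.001, -0.093, 0.996, 0.001]
ft_force: [-0.3, -0.2, -0.6]
opening: 1.0
gripper_force: 0.0
```

Run:
```python
from h import *
s=sensors.observe();print(s["ee_rot"]);e=s["ee_pos"];print(e@NH,e@TH,e[2])
prof()
p,d=camera("top");cv2.imwrite("pics/t5.png",cv2.resize(p[150:270,215:375,::-1],None,fx=5,fy=5,interpolation=2))
```

```text
[-8.26396403e-04 -9.33745331e-02  9.95630472e-01  6.91235887e-04]
0.5442964737479039 -0.08482613902146105 0.06709363786931809
side -0.145 [(570, 1.2), (580, 15.1), (590, 17.7), (600, 15.9), (610, 20.8), (620, 19.5), (630, 20.8), (640, 21.6), (650, 21.7), (660, 18.4), (670, 14.9), (680, 14.5), (690, 14.7), (700, 14.8), (710, 14.1), (720, 15.2), (730, 23.2)]
side -0.04 [(570, 1.9), (580, 18.5), (590, 25.1), (620, 22.9), (630, 21.2), (640, 24.8), (650, 24.4), (660, 24.1), (670, 15.4), (680, 14.9), (690, 13.4), (700, 15.0), (710, 15.0), (720, 14.9), (730, 22.3)]
top -0.145 [(570, 330.0), (590, 0.1), (630, 23.1), (640, 23.0), (650, 21.6), (660, 15.7), (670, 15.2), (680, 15.7), (690, 15.2), (700, 14.2), (710, 15.0), (720, 17.0), (730, 22.0)]
top -0.04 [(570, 349.6), (580, 345.0), (660, 14.6), (670, 15.9), (680, 15.0), (690, 13.3), (700, 14.7), (710, 14.9), (720, 17.5), (730, 24.3)]
```

View pics/t5.png

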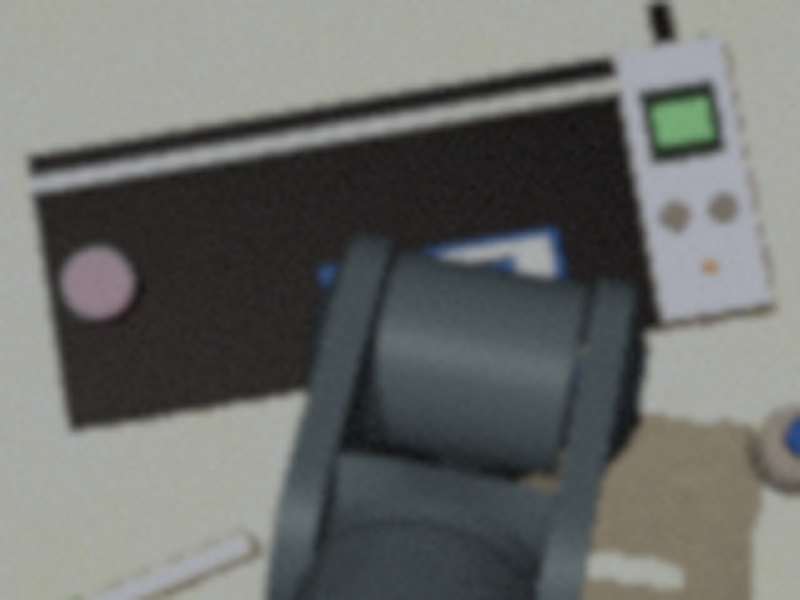

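The bright frame is face up on the plate, its far blue rim at crop (330,272)–(558,232) parallel to the stop. I lower to frame height and push.

Call:
move_arm([
  [0, 0, -0.02, 0, 0, 0, -1],
  [0, 0, -0.04, 0, 0, 0, -1],
  [0, 0, -0.055, 0, 0, 0, -1],
  [0, 0, -0.061, 0, 0, 0, -1],
  [0, 0, -0.061, 0, 0, 0, -1],
])

```text
t: 22.4
ee_pos: [0.5511, 0.0189, 0.0067]
ee_rot: [-0.001, -0.093, 0.996, 0.0]
ft_force: [0.3, 0.2, 0.3]
opening: 0.997
gripper_force: 0.0
```

Call:
move_arm([
  [0.005, 0.001, 0, 0, 0, 0, -1],
  [0.01, 0.0019, 0, 0, 0, 0, -1],
  [0.015, 0.0029, 0, 0, 0, 0, -1],
  [0.02, 0.0038, 0, 0, 0, 0, -1],
  [0.025, 0.0048, 0, 0, 0, 0, -1],
  [0.03, 0.0057, 0, 0, 0, 0, -1],
  [0.035, 0.0067, 0, 0, 0, 0, -1],
  [0.04, 0.0077, 0, 0, 0, 0, -1],
])

```text
t: 23.4
ee_pos: [0.5915, 0.0266, 0.007]
ee_rot: [-0.001, -0.093, 0.996, 0.0]
ft_force: [-1.4, 0.3, 0.3]
opening: 1.002
gripper_force: 0.9
```

Call:
move_arm([
  [0.005, 0.001, 0, 0, 0, 0, -1],
  [0.01, 0.0019, 0, 0, 0, 0, -1],
  [0.015, 0.0029, 0, 0, 0, 0, -1],
  [0.02, 0.0038, 0, 0, 0, 0, -1],
  [0.025, 0.0048, 0, 0, 0, 0, -1],
  [0.03, 0.0057, 0, 0, 0, 0, -1],
  [0.034, 0.0065, 0, 0, 0, 0, -1],
  [0.037, 0.0071, 0, 0, 0, 0, -1],
])

```text
t: 24.4
ee_pos: [0.6285, 0.0337, 0.007]
ee_rot: [-0.001, -0.093, 0.996, 0.0]
ft_force: [-1.7, -0.4, 0.8]
opening: 1.0
gripper_force: 0.8
```

Run:
```python
from h import *
s=sensors.observe();e=s["ee_pos"];print(e@NH,e@TH,e[2]);prof()
```

```text
0.623506346231347 -0.08508395805164325 0.007019388057549161
side -0.145 [(570, 283.6), (580, 274.9), (590, 278.5), (600, 274.9), (610, 229.9), (620, 86.3), (630, 63.1), (640, 21.1), (650, 21.9), (660, 21.1), (670, 20.4), (680, 21.8), (690, 19.3), (700, 21.9), (710, 20.9), (720, 14.8), (730, 22.2)]
side -0.04 [(570, -0.3), (580, 2.7), (590, 343.2), (600, 14.3), (610, 304.2), (620, 83.8), (630, 77.1), (640, 312.0), (650, 25.3), (660, 25.5), (730, 21.6)]
top -0.145 [(570, 3.9), (580, 274.8), (590, 287.9), (600, 306.0), (610, 309.7), (620, 304.4), (630, 295.9), (640, 287.9), (650, 278.1), (720, 17.6), (730, 23.6)]
top -0.04 [(570, 347.5), (580, 346.8), (590, 344.2), (600, 336.5), (610, 331.8), (620, 325.0), (630, 317.5), (640, 295.5), (650, 289.7), (660, 284.9)]
```

About 10 mm left, so I go slowly until contact.

Call:
move_arm([
  [0.002, 0.0004, 0, 0, 0, 0, -1],
  [0.004, 0.0008, 0, 0, 0, 0, -1],
  [0.006, 0.0011, 0, 0, 0, 0, -1],
  [0.007, 0.0013, 0, 0, 0, 0, -1],
])

```text
t: 25.0
ee_pos: [0.6354, 0.0349, 0.0071]
ee_rot: [-0.001, -0.093, 0.996, 0.0]
ft_force: [-0.7, 0.3, 0.5]
opening: 0.999
gripper_force: 0.7
```

Call:
move_arm([
  [0.001, 0.0002, 0, 0, 0, 0, -1],
  [0.002, 0.0004, 0, 0, 0, 0, -1],
])

```text
t: 25.25
ee_pos: [0.6373, 0.0353, 0.0071]
ee_rot: [-0.001, -0.093, 0.996, 0.0]
ft_force: [-1.2, -0.6, 0.6]
opening: 0.998
gripper_force: 0.6
```

Call:
move_arm([
  [0.001, 0.0002, 0, 0, 0, 0, -1],
  [0.002, 0.0004, 0, 0, 0, 0, -1],
])

```text
t: 25.5
ee_pos: [0.6386, 0.0356, 0.0069]
ee_rot: [-0.002, -0.093, 0.996, 0.0]
ft_force: [-4.6, -1.6, 3.2]
opening: 0.998
gripper_force: 2.9
```

Call:
move_arm([
  [0.001, 0.0002, 0, 0, 0, 0, -1],
  [0.001, 0.0002, 0, 0, 0, 0, -1],
])

```text
t: 25.75
ee_pos: [0.6387, 0.0356, 0.007]
ee_rot: [-0.003, -0.094, 0.996, 0.0]
ft_force: [-7.7, -1.7, 5.9]
opening: 1.002
gripper_force: 4.2
```

Stopped at n=634 against a predicted 633, with 8 N: seated. I retreat and check.

Call:
move_arm([
  [-0.004, -0.0008, 0, 0, 0, 0, -1],
  [-0.015, -0.003, 0.003, 0, 0, 0, -1],
  [-0.03, -0.006, 0.03, 0, 0, 0, -1],
  [-0.06, -0.012, 0.08, 0, 0, 0, -1],
  [-0.09, -0.018, 0.13, 0, 0, 0, -1],
  [-0.12, -0.023, 0.18, 0, 0, 0, -1],
  [-0.15, -0.03, 0.2, 0, 0, 0, -1],
  [-0.18, 0.02, 0.2, 0, 0, 0, -1],
  [-0.2, 0.07, 0.2, 0, 0, 0, -1],
  [-0.22, 0.12, 0.2, 0, 0, 0, -1],
])

```text
t: 27.0
ee_pos: [0.4192, 0.157, 0.2074]
ee_rot: [0.0, -0.093, 0.996, 0.0]
ft_force: [1.3, 0.2, 0.0]
opening: 1.0
gripper_force: 0.0
```

Call:
move_arm([
  [-0.02, 0.05, 0, 0, 0, 0, -1],
  [-0.04, 0.1, 0, 0, 0, 0, -1],
  [-0.06, 0.15, 0, 0, 0, 0, -1],
  [-0.08, 0.2, 0, 0, 0, 0, -1],
  [-0.08, 0.2, 0, 0, 0, 0, -1],
])

```text
t: 27.62
ee_pos: [0.3384, 0.3581, 0.2071]
ee_rot: [-0.001, -0.096, 0.995, 0.001]
ft_force: [0.3, 0.1, 0.7]
opening: 1.002
gripper_force: 0.0
```

Run:
```python
from h import *
s=sensors.observe();print(s["t"],s["ee_pos"])
p,d=camera("top");hsv=cv2.cvtColor(p,cv2.COLOR_RGB2HSV)
m=mask(hsv,(100,110,30),(125,255,255),(250,150,345,230))
ct=max(cv2.findContours(m,0,1)[0],key=cv2.contourArea)[:,0]
r=cv2.minAreaRect((toW("top",ct,.0175)[:,:2]*1000).astype(np.float32));q=cv2.boxPoints(r);print(r,(q@NH[:2]).round(1),(q@TH[:2]).round(1))
cv2.imwrite("pics/t6.png",cv2.resize(p[145:285,205:395,::-1],None,fx=4,fy=4,interpolation=2))
```

```text
27.625 [0.33842302 0.35808286 0.20711636]
((658.9459228515625, 32.277931213378906), (72.87816619873047, 150.3511505126953), 38.85704040527344) [585.7 656.3 720.6 650. ] [ -42.9 -175.7 -141.4   -8.7]
```

View pics/t6.png

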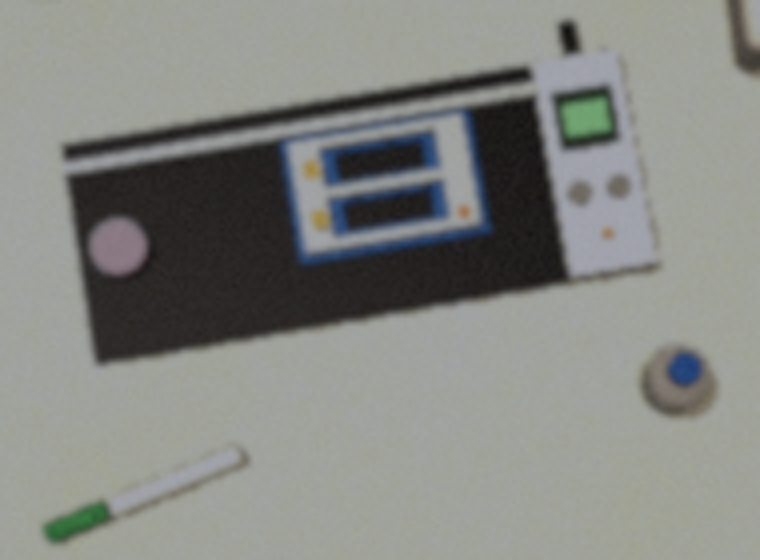

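The picture shows the insert pockets up. Its far rim, (283,140)–(467,108), lies on the stop's face line (138 to 108.5) with no gap, and its front rim has the same slope as the stop. Dish, pen and bottle haven't moved.

```bash
python3 -c "
from bench import job_done
print(job_done())"
```

```text
the job is handed in; nothing more can be done
None
```

I handed the job in at about 28 s: the insert lies pockets up on the warming plate, with its long side square against the back stop. On the first try it slipped off the fingertips part-way up and dropped back flat on the bench at the plate's edge; the second try worked. In the final picture the dish, pen and bottle stand where they were; I did not re-check the other objects.

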